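# Level the bench shelf and hold the spirit level down

## Robot

A 7-joint arm with a two-finger parallel gripper is mounted at the origin on the work surface. World frame = base frame: x ahead of the robot, y to its left, z up, the work surface at z = 0. Lengths are in m, angles in rad, forces in N, time in s.
With the tool pointing down it reaches from about 0.35 to 0.9 m from the base axis. Payload 8.1 kg.
Tool frame: the origin (TCP) lies on the centre line of the jaws, within the pads' length; the fingertips stand 11 mm ahead of it and the grasp point (between the pads) lies 8 mm behind it; z points along the fingers, y is the direction in which the jaws open and shut (so a half turn about z gives the same grasp; the last joint's range is limited). The gripper opens to 92 mm and grips with 3 to 60 N. Pads are 19 mm wide; open, the fingers measure 130 mm over their backs; the gripper's body (75 mm by 190 mm) begins 47 mm behind the grasp point.
Start: joints at [1.11, 0.434, 0.025, 1.573, -0.012, 1.134, -0.075], TCP at [0.219, -0.585, 0.238] pointing down, gripper open.
Joint ranges: [-2.62, 2.62], [-0.44, 2.09], [-1.27, 1.32], [0.08, 2.57], [-1.32, 4.46], [0.12, 2], [-2.74, 2.74]. Speed limits (rad/s): [2.22, 2.22, 3.01, 3.01, 3.14, 3.14, 3.14].

## Interface

Orientations are given as a rotation vector (axis times angle).
In Python, from bench import env gives the robot as it stands.
- The arm moves only by the tool jog_arm, never from a script. Its argument "targets" is a list of rows, each a list of 7 numbers: the closure in counts, from 0 (fully open) to 255 (shut), then the shift along the world's x, y, z in units of 30 mm (1.0 is 30 mm), then the turn, a rotation vector about the world's x, y, z in units of 10 degrees (1.0 is 10 degrees). A call has 1 to 20 rows; each row shifts and turns the commanded pose from where the row before left it; what a row does not reach is not made up. A row lasts 1/8 s, in which the tool goes at most 62.5 mm and 10.7 degrees, less where a joint would pass 70% of its speed; a pose out of reach is approached as far as the arm can. A call is refused whole if a number of a shift passes 1 or a number of a turn 1, either way. A call with a gripper value outside its range is refused whole. The fingers move at their own pace and stop on an object; "grip_force" is the grip in N (left out, the last holds). Time passes only in rows, so rows that do not move let the fingers close. It gives the time, the measured TCP pose, the force and the opening at its end, in the units of the state.
- env.observe(): the state, without advancing time (a new reading comes with each control period).
- env.grab_frame(name): name is "scene" or "top" or "wrist"; returns the picture (480x640x3 uint8, blue, green, red); there is no depth.
- env.camera_info(name): a dict with "fx", "fy", "cx", "cy" (pixels), "extrinsics" (4x4, takes a point from camera to world coordinates). Camera axes: x right, y down, z forward; pixel columns grow to the right and rows downward; lengths in m; the calibration is good to about 2 mm. A picture is of the moment at which its call begins: read the wrist's pose just before it. camera_info takes no time and is no camera call; for the wrist camera it gives the pose at the moment of the call.
- env.job_done(): hands the job in, once; it reports no verdict.
The state is a dict: "clock": time; "qpos": joint angles; "joint_vel": joint speeds; "effort": joint torques, N m; "ee_pos": TCP position; "tool_rot": TCP orientation; "force": force on the tool from outside, world axes, zero at the start; "moment": the same for the moment, N m; "grip_width": finger opening in m.
Only numpy, scipy, OpenCV 4.12 (cv2) and the standard library are available. Lean on these libraries where they do the work, as an engineer would, in place of code of your own. Each camera call takes 0.05 s, during which the arm holds its last target. There are 200 camera calls.

## Task

Stand the yellow spirit level lengthwise on the clear front strip of the little bench shelf and let go of it, then turn the orange wing knob of the shelf's levelling foot until the bubble rests in the middle between the two black lines. To finish, press the level firmly (but not hard) down onto the shelf with the bubble still centred, and keep pressing: the program ends while the gripper is holding the level down. Leave the other things on the bench where they are.

Things in the scene. Friction and masses are not known exactly. Their poses are not given: they have to be found in the camera images.
- level_center (a point): Centre (21 mm above the underside) of the loose yellow spirit level, 0.26 kg, standing upright: 180 mm long (its x), 26 mm wide (y), 42 mm high (z), black ends. Gripped across its plain sides up to 26 mm above the underside. The top is flat from 33 to 90 mm either side of the middle; between lies a notch with the green vial and white bubble. Either way round on the shelf is fine.
- level: The spirit level as a whole; origin in the middle of its underside, axes as level_center.
- bubble (a joint): White bubble (14 mm long) in the vial, m along the level's x: 0 in the middle, + towards its +x end, at most 0.018 either way. It goes to the higher end, about 15 mm per degree of slope, and takes about 1.5 s to rest. The black lines are 10.5 mm either side of the middle: the bubble is between them when within 3 mm of the middle.
- rest (a point): Middle of the clear strip of the grey shelf's top, where the level goes, about 94 mm above the bench; z up out of the board, y along the shelf from its pivot end to its foot end. The strip reaches 140 mm either way along y, 65 mm to -x (robot side) and 70 mm to +x, where a red bin 28 mm high, fixed to the board, begins.
- shelf: The tilting shelf board, 190 mm (x) by 280 mm (y), with its red bin; origin on its pivot at the end away from the foot, 140 mm before the middle of the board. The foot's end starts too low, by 0.3 to 1 degree.
- knob (a point): Middle of the orange wing knob on the levelling foot's upright screw, 139 mm above the bench (fixed height), beyond the shelf's +y end: a bar 56 mm long (its x), 14 mm thick (y), 28 mm high, free all round; black hub, 32 mm across, below it. Clockwise from above raises the shelf's foot end, 12 mm a turn, moving the bubble about 4.8 mm per rad towards the foot. Stiff (0.15 N m), stays where left.
- alubar: Bystander, leave alone: plain aluminium bar, 180 x 26 x 22 mm, lying near the level; origin in the middle of its underside, x along it.
- screwdriver: Bystander, leave alone: screwdriver lying on the bench, x along it from handle to tip.
- jar: Bystander, leave alone: amber jar with black cap, 64 mm across, 85 mm high; origin under its centre.
- carton: Bystander, leave alone: small cardboard carton, 60 x 120 x 60 mm; origin under its centre.
- bearing: Bystander, leave alone: steel bearing ring, 52 mm across, 16 mm high; origin under its centre.
- wrench: Bystander, leave alone: wrench lying on the bench, x along it.
- cup: Bystander, leave alone: blue plastic cup, 72 mm across, 80 mm high; origin under its centre.

How it is judged:
On the way, in this order (a step that is already met when the one before it is completed fails the run):
1. the level stands lengthwise on the clear strip of the shelf, let go (x of level_center in the frame of rest between -0.045 and 0.045 m and y of level_center in the frame of rest between -0.05 and 0.05 m and angle between the x axis of level_center and the y axis of rest, either way round below 0.15 rad and angle between level_center's own z axis and vertical below 0.06 rad and contact force between level and shelf above 1 N and contact force between the fingers and level below 0.1 N), for 0.2 s.
2. the foot is turned until the bubble rests between the lines, nothing but the shelf holding the level (x of level_center in the frame of rest between -0.045 and 0.045 m and y of level_center in the frame of rest between -0.05 and 0.05 m and angle between the x axis of level_center and the y axis of rest, either way round below 0.15 rad and angle between level_center's own z axis and vertical below 0.06 rad and value of joint bubble between -0.003 and 0.003 m and angle between rest's own z axis and vertical below 0.0042 rad and contact force between each of the arm, the fingers and level below 0.1 N), for 0.4 s.
At the end, for the whole second after the job is handed in: Level on the clear strip (within 45 mm across, 50 mm along, 0.15 rad of lengthwise), shelf within 0.24 degrees of level, bubble within 3 mm of the middle, fingers pressing the level so that it bears on the shelf with over 7 N (its weight is 2.6 N), at rest (x of level_center in the frame of rest between -0.045 and 0.045 m and y of level_center in the frame of rest between -0.05 and 0.05 m and angle between the x axis of level_center and the y axis of rest, either way round below 0.15 rad and angle between level_center's own z axis and vertical below 0.06 rad and value of joint bubble between -0.003 and 0.003 m and angle between rest's own z axis and vertical below 0.0042 rad and contact force between level and shelf above 7 N and contact force between the fingers and level above 3 N and contact force between the fingers and shelf below 0.5 N and linear speed of level below 0.02 m/s); the arm keeps its last pose, push and grip.
It fails at once if the level is pressed on the shelf with more than 80 N (contact force between level and shelf above 80 N).
It fails at once if the level is tipped over (angle between level_center's own z axis and vertical above 0.6 rad).
It fails at once if a bystander is moved by more than 30 mm (distance of any of alubar, screwdriver, jar, carton, bearing, wrench, cup from where it was at the start of the episode above 0.03 m).
It also fails if it takes over 72 s, if anything falls off the work surface, if the arm or the gripper's body presses on something with over 40 N, if the wrist force passes 120 N, or if a joint passes its speed limit or range.

## Working session

There is one attempt and no reset: what is moved stays moved. The work goes in short steps, Python scripts to look and compute and a tool call to move; the robot and the scene stay as the last step left them, time stands still between calls to the robot, and variables do not carry over. Pictures are saved under pics/ and viewed, about 8 in all and at most 12, crops included, and the job is handed in when it is done.

Besides the shell and the picture viewer there is one more tool, called after "Call:" as name(argument=value, ...), one argument or row to a line, values as JSON. jog_arm: Moves the arm, as the interface text tells. Its arguments: {"type":"object","properties":{"targets":{"type":"array"},"grip_force":{"type":"number"}},"required":["targets"]}

```bash
mkdir -p pics; ls; python3 - <<'E'
from bench import env
import cv2,numpy as np
s=env.observe();print(s)
a=env.grab_frame("scene");b=env.grab_frame("top")
cv2.imwrite("pics/scene.png",a);cv2.imwrite("pics/top.png",b)
np.set_printoptions(precision=4,suppress=True)
for n in("scene","top","wrist"):print(n,env.camera_info(n))
E
```

```text
pics
{'clock': 0.0, 'qpos': array([ 1.11039166,  0.43523086,  0.02495615,  1.57408957, -0.01162096,
        1.13398424, -0.07513708]), 'joint_vel': array([-8.31831265e-06,  2.34474267e-04, -1.11456659e-03,  1.19225897e-05,
        7.53345121e-04,  9.59596537e-05, -1.29189154e-03]), 'effort': array([-1.34574805e-06, -6.67848873e+01,  9.84908268e-01, -3.14464116e+01,
       -6.04780577e-02,  4.26665065e-02,  1.26370765e-04]), 'ee_pos': array([ 0.2186796 , -0.584974  ,  0.23694277]), 'tool_rot': array([-3.08998686e+00, -5.58619827e-01,  6.16750320e-04]), 'force': array([0.3163178 , 0.66487439, 0.08600887]), 'moment': array([ 0.05051664, -0.03379333, -0.03851478]), 'grip_width': 0.09197944825278713}
scene {'fx': 510.2975859245392, 'fy': 510.2975859245392, 'cx': 331.91904940234775, 'cy': 247.73897674598498, 'extrinsics': array([[-0.8527,  0.3539, -0.3842,  0.9962],
       [ 0.5221,  0.6007, -0.6054,  0.8624],
       [ 0.0166, -0.7169, -0.697 ,  1.026 ],
       [ 0.    ,  0.    ,  0.    ,  1.    ]])}
top {'fx': 475.6952163272643, 'fy': 475.6952163272643, 'cx': 323.5424314611404, 'cy': 239.57203535520608, 'extrinsics': array([[ 0.0057, -0.9959,  0.0908,  0.4093],
       [-0.9999, -0.0067, -0.0109,  0.0487],
       [ 0.0115, -0.0907, -0.9958,  1.3023],
       [ 0.    ,  0.    ,  0.    ,  1.    ]])}
wrist {'fx': 412.6155438951995, 'fy': 412.6155438951995, 'cx': 323.8135032394677, 'cy': 241.77963744219932, 'extrinsics': array([[ 0.3498, -0.8907, -0.2903,  0.2975],
       [-0.9368, -0.3336, -0.1053, -0.5553],
       [-0.0031,  0.3088, -0.9511,  0.3834],
       [ 0.    ,  0.    ,  0.    ,  1.    ]])}
```

View pics/top.png

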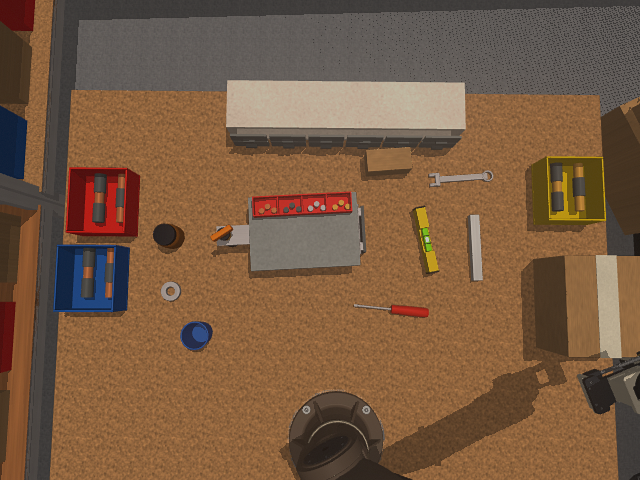

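View pics/scene.png

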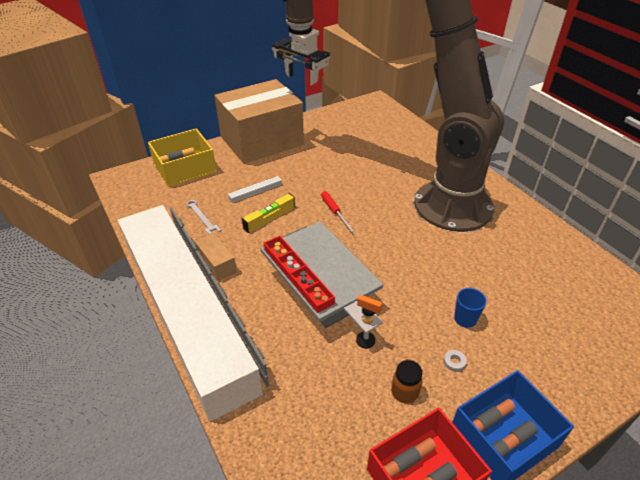

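The top view shows the level at about (427,240), the alubar at (475,247), the grey shelf from (249,213) to (360,271), and the orange knob at (221,233). The carton sits at (388,160).

```bash
cat > h.py <<'E'
import numpy as np,cv2
from bench import env
np.set_printoptions(precision=4,suppress=True)
def ray(ci,u,v):
    T=ci["extrinsics"];d=T[:3,:3]@np.array([(u-ci["cx"])/ci["fx"],(v-ci["cy"])/ci["fy"],1]);return T[:3,3],d
def onz(ci,u,v,z):
    o,d=ray(ci,u,v);return o+d*(z-o[2])/d[2]
def proj(ci,p):
    T=ci["extrinsics"];q=T[:3,:3].T@(np.array(p)-T[:3,3]);return q[:2]/q[2]*ci["fx"]+[ci["cx"],ci["cy"]]
def mask(img,lo,hi,box=None):
    m=cv2.inRange(cv2.cvtColor(img,cv2.COLOR_BGR2HSV),lo,hi)
    if box: k=np.zeros_like(m);x0,y0,x1,y1=box;k[y0:y1,x0:x1]=255;m&=k
    return m
def tri(c1,p1,c2,p2):
    (o1,d1),(o2,d2)=ray(c1,*p1),ray(c2,*p2)
    t=np.linalg.lstsq(np.c_[d1,-d2],o2-o1,rcond=None)[0]
    a,b=o1+t[0]*d1,o2+t[1]*d2;return (a+b)/2,np.linalg.norm(a-b)
E
python3 - <<'E'
from h import *
t=cv2.imread("pics/top.png");s=cv2.imread("pics/scene.png")
ct,cs=env.camera_info("top"),env.camera_info("scene")
def pr(name,img,ci,lo,hi,box,z):
    m=mask(img,lo,hi,box);ys,xs=np.nonzero(m)
    r=cv2.minAreaRect(np.c_[xs,ys].astype(np.float32));b=cv2.boxPoints(r)
    print(name,len(xs),xs.mean(),ys.mean(),"\n",np.c_[b,[onz(ci,*p,z)[:2] for p in b]],"mean",onz(ci,xs.mean(),ys.mean(),z))
    return xs.mean(),ys.mean()
pr("level",t,ct,(22,120,60),(35,255,255),(405,195,445,285),.04)
k1=pr("knob",t,ct,(5,170,120),(16,255,255),(205,220,240,248),.15)
k2=pr("knobS",s,cs,(5,170,120),(16,255,255),(345,285,395,320),.15)
print(tri(ct,k1,cs,k2))
for n,p in dict(fl=(250,271),fr=(360,265),bl=(249,218),br=(352,213),binl=(252,218),binr=(351,212)).items():print(n,onz(ct,*p,.094))
cv2.imwrite("pics/crop.png",np.hstack([cv2.resize(t[185:285,200:300],(400,400),interpolation=2),cv2.resize(t[185:285,345:445],(400,400),interpolation=2)]))
E
```

```text
level 477 426.0482180293501 239.39832285115304 
 [[412.3466 208.7942   0.609   -0.2032]
 [424.3448 206.1859   0.6163  -0.2356]
 [438.2076 269.9549   0.4453  -0.2702]
 [426.2094 272.5632   0.4382  -0.2382]] mean [ 0.5266 -0.239   0.04  ]
knob 124 220.2016129032258 232.33064516129033 
 [[209.147  236.0882   0.5209   0.3138]
 [228.5588 223.7353   0.5515   0.2675]
 [231.4412 228.2647   0.5404   0.2603]
 [212.0294 240.6177   0.5099   0.3065]] mean [0.5303 0.2873 0.15  ]
knobS 286 369.54895104895104 303.82167832167835 
 [[353.1176 316.5295   0.5852   0.307 ]
 [358.6471 294.4118   0.5401   0.2608]
 [382.6471 300.4118   0.5037   0.3028]
 [377.1176 322.5295   0.5498   0.3469]] mean [0.5344 0.2959 0.15  ]
(array([0.5305, 0.2897, 0.1411]), np.float64(0.0017941818861863421))
fl [0.4383 0.2211 0.094 ]
fr [ 0.4552 -0.0575  0.094 ]
bl [0.5735 0.2264 0.094 ]
br [ 0.5884 -0.0372  0.094 ]
binl [0.5736 0.2187 0.094 ]
binr [ 0.5909 -0.0346  0.094 ]
```

View pics/crop.png

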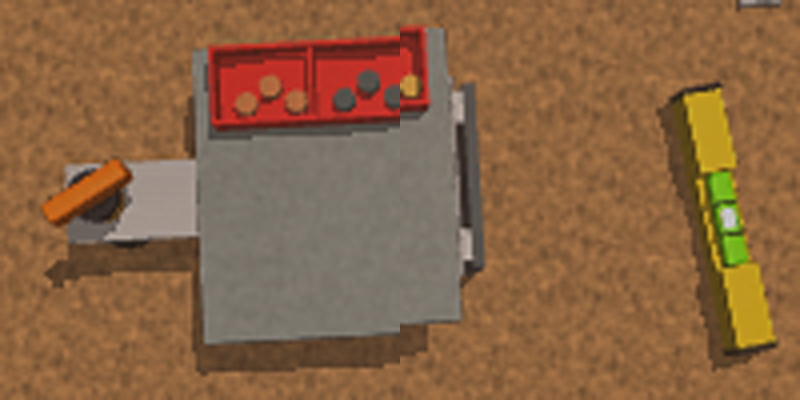

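The crop gives the shelf corners, the knob bar running diagonally at (45,213)–(128,170) in the crop, and the level's top face. That puts the level at about (0.526,-0.240) with yaw 11.5°, the rest point at about (0.512,0.086) with its y axis at 93.4°, and the knob at (0.5305,0.290).

Call:
jog_arm(
  targets=[
    [0, 0.5, 1, 0, 0, 0, 0],
    [0, 0.5, 1, 0, 0, 0, 0],
    [0, 0.5, 1, 0, 0, 0, 0],
    [0, 0.7, 1, 0, 0, 0, -0.1],
    [0, 1, 1, 0, 0, 0, -0.1],
    [0, 1, 1, 0, 0, 0, -0.1],
    [0, 1, 1, -0.2, 0, 0, -0.1],
    [0, 1, 1, -0.4, 0, 0, -0.1],
    [0, 1, 1, -0.5, 0, 0, -0.1],
    [0, 1, 1, -0.5, 0, 0, -0.1],
    [0, 1, 1, -0.5, 0, 0, -0.1],
    [0, 1, 0.5, -0.5, 0, 0, -0.1],
    [0, 0, 0, 0, 0, 0, 0],
  ],
)

```text
clock: 1.72
ee_pos: [0.5262, -0.2377, 0.1581]
tool_rot: [-3.123, -0.321, 0.002]
force: [0.1, -0.1, 0.6]
grip_width: 0.0917
```

```bash
python3 - <<'E'
from h import *
s=env.observe();ci=env.camera_info("wrist");w=env.grab_frame("wrist");cv2.imwrite("pics/w1.png",w)
print(s["clock"],s["ee_pos"],s["tool_rot"])
m=mask(w,(22,120,60),(35,255,255));ys,xs=np.nonzero(m);b=cv2.boxPoints(cv2.minAreaRect(np.c_[xs,ys].astype(np.float32)))
print(len(xs),np.c_[b,[onz(ci,*p,.042)[:2] for p in b]])
E
```

```text
1.725 [ 0.5262 -0.2377  0.1581] [-3.1231 -0.3208  0.0021]
7181 [[ 88.781  101.9623   0.5827  -0.0799]
 [555.7724  99.958    0.6408  -0.3549]
 [557.0043 386.9999   0.4479  -0.4322]
 [ 90.0129 389.0042   0.3734  -0.087 ]]
```

View pics/w1.png

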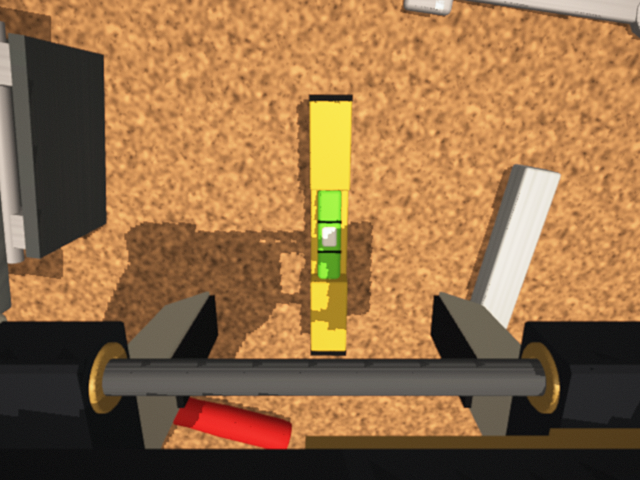

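The wrist view shows the level running from its far end at (330.5,98) to its near end at (328.5,353), with the notch at (329,236).

```bash
python3 - <<'E'
from h import *
ci=env.camera_info("wrist")
a=onz(ci,331,98,.042);b=onz(ci,328.5,353,.042);c=(a+b)/2;d=a-b
print(a,b,c,np.linalg.norm(d),np.degrees(np.arctan2(d[1],d[0])),onz(ci,329,236,.035))
from scipy.spatial.transform import Rotation as R
y=R.from_rotvec(env.observe()["tool_rot"]).as_matrix()[:,1];print(np.degrees(np.arctan2(y[1],y[0])))
E
```

```text
[ 0.6133 -0.2246  0.042 ] [ 0.4397 -0.2594  0.042 ] [ 0.5265 -0.242   0.042 ] 0.17705937752749648 11.316902108996791 [ 0.5258 -0.2418  0.035 ]
-78.37746928406409
```

Call:
jog_arm(
  targets=[
    [0, 0, -0.13, -0.8, 0, 0, 0],
    [0, 0, 0, -1, 0, 0, 0],
    [0, 0, 0, -1, 0, 0, 0],
    [0, 0, 0, -1, 0, 0, 0],
    [0, 0, 0, -0.6, 0, 0, 0],
    [0, 0, 0, -0.4, 0, 0, 0],
    [0, 0, 0, 0, 0, 0, 0],
    [255, 0, 0, 0, 0, 0, 0],
    [255, 0, 0, 0, 0, 0, 0],
    [255, 0, 0, 0, 0, 0, 0],
    [255, 0, 0, 0, 0, 0, 0],
    [255, 0, 0, 0, 0, 0, 0],
    [255, 0, 0, 0, 0, 0, 0],
    [255, 0, 0, 0.3, 0, 0, 0],
    [255, 0, 0, 0.5, 0, 0, 0],
    [255, 0, 0, 0, 0, 0, 0],
  ],
  grip_force=25,
)

```text
clock: 3.78
ee_pos: [0.5259, -0.2448, 0.0414]
tool_rot: [3.124, 0.314, 0.004]
force: [1.1, -1.1, -2.0]
grip_width: 0.0264
```

Call:
jog_arm(
  targets=[
    [255, 0, 0, 0.6, 0, 0, 0],
    [255, 0, 0, 1, 0, 0, 0],
    [255, 0, 0, 1, 0, 0, 0],
    [255, 0, 0.3, 1, 0, 0, 0.2],
    [255, 0, 0.6, 1, 0, 0, 0.6],
    [255, -0.08, 1, 0, 0, 0, 0.8],
    [255, -0.08, 1, 0, 0, 0, 0.8],
    [255, -0.08, 1, 0, 0, 0, 0.8],
    [255, -0.1, 1, 0, 0, 0, 0.8],
    [255, -0.1, 1, 0, 0, 0, 0.8],
    [255, -0.1, 1, 0, 0, 0, 0.8],
    [255, -0.1, 1, 0, 0, 0, 0.8],
    [255, -0.1, 1, 0, 0, 0, 0.8],
    [255, -0.1, 1, 0, 0, 0, 0.6],
    [255, -0.1, 0.7, 0, 0, 0, 0.4],
    [255, 0, 0.4, 0, 0, 0, 0],
    [255, 0, 0, 0, 0, 0, 0],
    [255, 0, 0, 0, 0, 0, 0],
  ],
)

```text
clock: 6.02
ee_pos: [0.4969, 0.0845, 0.1776]
tool_rot: [2.155, 2.286, -0.001]
force: [-0.1, -0.9, -1.8]
grip_width: 0.0262
```

```bash
python3 - <<'E'
from h import *
from scipy.spatial.transform import Rotation as R
s=env.observe();ci=env.camera_info("wrist");w=env.grab_frame("wrist");cv2.imwrite("pics/w2.png",w)
M=R.from_rotvec(s["tool_rot"]).as_matrix();y=M[:,1]
print(s["clock"],s["ee_pos"],M[:,2],np.degrees(np.arctan2(y[1],y[0])),s["qpos"],s["force"])
p=np.array([.5117,.0857,.094]);X=np.array([.998,.06,0]);Y=np.array([-.06,.998,0])
print([proj(ci,p+a*X+b*Y) for a,b in((-.065,.14),(.07,.14),(-.065,-.14),(.07,-.14))])
E
```

```text
6.025 [0.4969 0.0845 0.1776] [-0.0002 -0.0008 -1.    ] 3.3759189018137565 [ 0.1498  0.3608 -0.5438  1.9064  0.2296  0.9361 -0.4438] [-0.1222 -0.9166 -1.8326]
[array([221.3969, -11.1574]), array([497.7573, -11.661 ]), array([252.6741, 446.3962]), array([446.2059, 446.2482])]
```

View pics/w2.png

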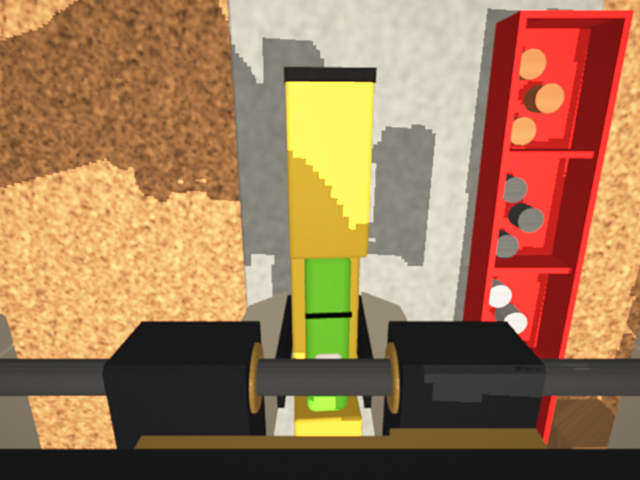

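Call:
jog_arm(
  targets=[
    [255, 0, 0, -0.5, 0, 0, 0],
    [255, 0, 0, -0.7, 0, 0, 0],
    [255, 0, 0, -0.5, 0, 0, 0],
    [255, 0, 0, -0.3, 0, 0, 0],
    [255, 0, 0, 0, 0, 0, 0],
    [255, 0, 0, 0, 0, 0, 0],
  ],
)

```text
clock: 6.82
ee_pos: [0.497, 0.0858, 0.1182]
tool_rot: [2.152, 2.288, 0.001]
force: [0.4, 0.5, -2.2]
grip_width: 0.026
```

Call:
jog_arm(
  targets=[
    [255, 0, 0, -0.06, 0, 0, 0],
    [255, 0, 0, -0.06, 0, 0, 0],
    [255, 0, 0, 0, 0, 0, 0],
    [255, 0, 0, 0, 0, 0, 0],
  ],
)

```text
clock: 7.32
ee_pos: [0.4968, 0.0858, 0.1146]
tool_rot: [2.152, 2.288, 0.001]
force: [-3.3, -0.1, 6.5]
grip_width: 0.0262
```

Call:
jog_arm(
  targets=[
    [90, 0, 0, 0, 0, 0, 0],
    [90, 0, 0, 0, 0, 0, 0],
    [90, 0, 0, 0, 0, 0, 0],
    [90, 0, 0, 0, 0, 0, 0],
    [90, 0, 0, 0.5, 0, 0, 0],
    [90, 0, 0, 1, 0, 0, 0],
    [90, 0, 0, 1, 0, 0, 0],
    [90, 0, 0, 1, 0, 0, 0],
    [90, -0.5, 0, 1, 0, 0, 0],
    [90, -1, 0, 0, 0, 0, 0],
    [90, -1, 0, 0, 0, 0, 0],
    [90, 0, 0, 0, 0, 0, 0],
    [90, 0, 0, 0, 0, 0, 0],
    [90, 0, 0, 0, 0, 0, 0],
  ],
)

```text
clock: 9.07
ee_pos: [0.4225, 0.0857, 0.2494]
tool_rot: [2.153, 2.288, 0.001]
force: [-0.2, 0.2, 0.4]
grip_width: 0.0594
```

```bash
python3 - <<'E'
from h import *
ci=env.camera_info("wrist");w=env.grab_frame("wrist");t=env.grab_frame("top");cv2.imwrite("pics/w3.png",w);cv2.imwrite("pics/t3.png",t)
print(ci["extrinsics"],env.observe()["clock"])
c=cv2.resize(t[190:290,200:366],(800,482),interpolation=2)
o=np.zeros((600,800,3),np.uint8);o[:300,:400]=cv2.resize(w,(400,300));o[300:,:]=cv2.resize(t[195:283,205:365],(800,440),interpolation=2)[:300];cv2.imwrite("pics/v3.png",o)
E
```

```text
[[ 0.9982  0.0573  0.0188  0.4171]
 [ 0.0603 -0.95   -0.3064  0.1701]
 [ 0.0003  0.3069 -0.9517  0.3958]
 [ 0.      0.      0.      1.    ]] 9.175
```

View pics/v3.png

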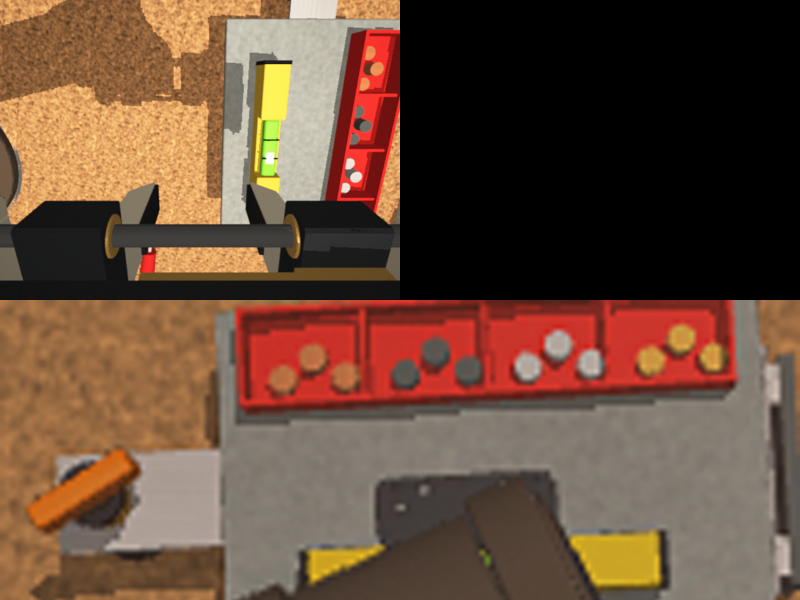

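The level stands on the strip, released. In the wrist picture the bubble is at about (430,251), towards the pivot end. The level shifts little, so I'll measure the bubble offset now.

```bash
cat >> h.py <<'E'
from scipy.spatial.transform import Rotation as R
def axis_profile(w,box,zoom=6):
    x0,y0,x1,y1=box;return cv2.resize(w[y0:y1,x0:x1],None,fx=zoom,fy=zoom,interpolation=cv2.INTER_CUBIC)
E
python3 - <<'E'
from h import *
w=cv2.imread("pics/w3.png")
ci=env.camera_info("wrist")
g=mask(w,(40,80,50),(80,255,255),(380,150,480,310));ys,xs=np.nonzero(g);print("green",xs.min(),xs.max(),ys.min(),ys.max())
wh=mask(w,(0,0,190),(180,90,255),(xs.min(),ys.min(),xs.max(),ys.max()+1));Y,X=np.nonzero(wh);print("white",X.min(),X.max(),Y.min(),Y.max(),X.mean(),Y.mean())
u=int(xs.mean())
for v in range(ys.min()-5,ys.max()+6,2):print(v,w[v,u-6],w[v,u])
for v in (ys.min(),ys.max(),Y.mean()):print(onz(ci,xs.mean(),v,.13))
cv2.imwrite("pics/z3.png",axis_profile(w,(380,160,480,310),4))
E
```

```text
green 416 445 193 280
white 424 444 243 278 433.12307692307695 254.79692307692306
188 [ 93 246 254] [ 92 245 254]
190 [ 87 243 255] [ 85 240 255]
192 [ 46 182 201] [ 61 227 215]
194 [ 38 172  90] [ 75 246 167]
196 [ 47 203 115] [ 93 253 201]
198 [ 50 210 121] [ 96 253 204]
200 [ 50 215 123] [ 95 253 204]
202 [ 53 220 127] [ 94 253 203]
204 [ 55 225 131] [ 94 253 202]
206 [ 56 229 135] [ 94 253 203]
208 [ 59 233 139] [ 94 253 203]
210 [ 59 234 142] [ 95 253 204]
212 [ 62 236 146] [ 93 253 202]
214 [ 65 239 152] [ 93 253 202]
216 [ 66 241 153] [ 93 253 201]
218 [ 68 241 159] [ 94 253 202]
220 [ 72 246 165] [ 95 254 205]
222 [ 43 183 103] [ 66 241 148]
224 [32 73 48] [27 48 34]
226 [ 70 247 161] [ 78 255 175]
228 [ 77 249 175] [ 92 254 201]
230 [ 79 249 177] [ 90 253 198]
232 [ 80 250 180] [ 92 253 199]
234 [ 80 250 181] [ 92 253 200]
236 [ 83 251 184] [ 90 253 198]
238 [ 82 251 185] [ 89 253 196]
240 [ 85 252 189] [ 89 253 196]
242 [ 83 252 190] [ 97 252 197]
244 [ 95 252 194] [236 246 249]
246 [129 249 211] [255 255 255]
248 [146 246 219] [254 255 254]
250 [161 246 224] [254 255 254]
252 [ 98 141 130] [254 255 254]
254 [62 97 84] [254 255 254]
256 [194 244 238] [254 255 254]
258 [201 242 239] [254 255 254]
260 [203 244 240] [255 255 255]
262 [131 251 213] [212 246 241]
264 [ 86 252 194] [ 80 252 189]
266 [ 87 252 193] [ 86 252 192]
268 [ 87 252 192] [ 85 252 191]
270 [ 87 252 193] [ 84 252 190]
272 [ 87 252 193] [ 86 252 192]
274 [ 86 252 192] [ 84 252 190]
276 [ 86 252 193] [ 85 252 190]
278 [ 86 253 192] [ 84 253 189]
280 [ 61 239 157] [ 61 239 156]
282 [ 28 108 134] [ 30 109 135]
284 [ 52 182 229] [ 51 181 229]
[0.489  0.1221 0.13  ]
[0.4976 0.0612 0.13  ]
[0.495  0.0797 0.13  ]
```

View pics/z3.png

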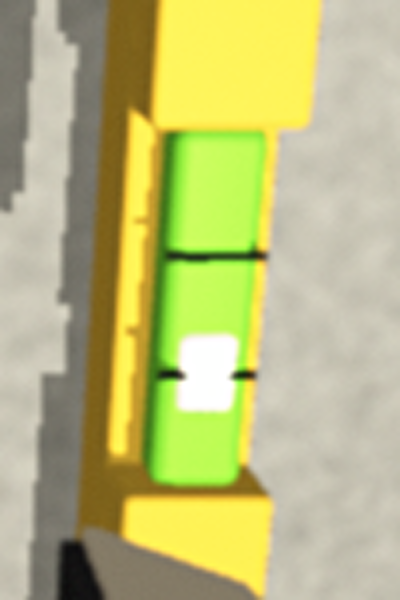

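The lines are at v=224 and v=253.3, and the bubble centre is at about 252.8. That is roughly −10.2 mm (towards the pivot), so about 2.1 rad clockwise is needed. Next I move over the knob.

Call:
jog_arm(
  targets=[
    [90, 0.4, 0.8, 0, 0, 0, 0.3],
    [90, 0.4, 0.8, 0, 0, 0, 0.3],
    [90, 0.4, 0.8, 0, 0, 0, 0.3],
    [90, 0.4, 0.8, 0, 0, 0, 0.3],
    [90, 0.4, 0.8, 0, 0, 0, 0.3],
    [90, 0.4, 0.8, 0, 0, 0, 0.3],
    [90, 0.4, 0.8, 0, 0, 0, 0.3],
    [90, 0.4, 0.8, 0, 0, 0, 0.3],
    [90, 0.4, 0.4, 0, 0, 0, 0.3],
    [90, 0, 0, 0, 0, 0, 0],
  ],
)

```text
clock: 10.42
ee_pos: [0.5301, 0.2905, 0.2483]
tool_rot: [-1.558, -2.726, 0.0]
force: [0.3, -0.1, 0.2]
grip_width: 0.0594
```

```bash
python3 - <<'E'
from h import *
s=env.observe();ci=env.camera_info("wrist");w=env.grab_frame("wrist");cv2.imwrite("pics/w4.png",w)
y=R.from_rotvec(s["tool_rot"]).as_matrix()[:,1]
print(s["clock"],s["ee_pos"],np.degrees(np.arctan2(y[1],y[0])),s["qpos"])
m=mask(w,(5,170,120),(16,255,255));n,l,st,_=cv2.connectedComponentsWithStats(m);i=1+st[1:,4].argsort()[-3:];print(st[i])
o,d=ray(ci,*proj(ci,[.5305,.29,.153]));print(proj(ci,[.5305,.29,.153]))
E
```

```text
10.425 [0.5301 0.2905 0.2483] 30.512160744832947 [-0.1238  0.4854 -0.6893  1.5673  0.3218  1.2062 -0.3396]
[[ 589   11   50   38   51]
 [ 396   38   60   48  392]
 [ 309  204   29   92 1156]]
[323.8303 252.909 ]
```

View pics/w4.png

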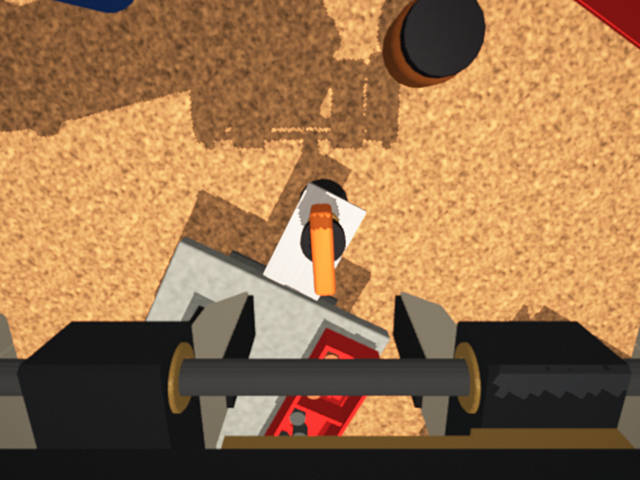

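The bar in the wrist view runs from (320,205) to (325,295), centred and about 3° counter-clockwise of the tool. I'll trim the yaw, descend and grip.

Call:
jog_arm(
  targets=[
    [90, 0, 0, -0.6, 0, 0, 0.3],
    [90, 0, 0, -1, 0, 0, 0],
    [90, 0, 0, -1, 0, 0, 0],
    [90, 0, 0, -0.7, 0, 0, 0],
    [90, 0, 0, -0.3, 0, 0, 0],
    [90, 0, 0, 0, 0, 0, 0],
    [255, 0, 0, 0, 0, 0, 0],
    [255, 0, 0, 0, 0, 0, 0],
    [255, 0, 0, 0, 0, 0, 0],
    [255, 0, 0, 0, 0, 0, 0],
    [255, 0, 0, 0, 0, 0, 0],
    [255, 0, 0, 0, 0, 0, 0],
  ],
  grip_force=40,
)

```text
clock: 11.98
ee_pos: [0.5295, 0.2896, 0.1412]
tool_rot: [-1.487, -2.767, 0.001]
force: [-1.2, -0.9, 2.2]
grip_width: 0.0135
```

Gripped. Now about 122° clockwise.

Call:
jog_arm(
  targets=[
    [255, 0, 0, 0, 0, 0, -0.4],
    [255, 0, 0, 0, 0, 0, -0.9],
    [255, 0, 0, 0, 0, 0, -0.9],
    [255, 0, 0, 0, 0, 0, -0.9],
    [255, 0, 0, 0, 0, 0, -0.9],
    [255, 0, 0, 0, 0, 0, -0.9],
    [255, 0, 0, 0, 0, 0, -0.9],
    [255, 0, 0, 0, 0, 0, -0.9],
    [255, 0, 0, 0, 0, 0, -0.9],
    [255, 0, 0, 0, 0, 0, -0.9],
    [255, 0, 0, 0, 0, 0, -0.9],
    [255, 0, 0, 0, 0, 0, -0.9],
    [255, 0, 0, 0, 0, 0, -0.9],
    [255, 0, 0, 0, 0, 0, -0.9],
    [255, 0, 0, 0, 0, 0, -0.1],
    [255, 0, 0, 0, 0, 0, 0],
    [255, 0, 0, 0, 0, 0, 0],
  ],
)

```text
clock: 14.1
ee_pos: [0.534, 0.2871, 0.1413]
tool_rot: [3.14, 0.036, 0.01]
force: [14.1, -6.3, -7.2]
grip_width: 0.0139
```

```bash
python3 - <<'E'
from h import *
s=env.observe();ci=env.camera_info("wrist");w=env.grab_frame("wrist");cv2.imwrite("pics/w5.png",w)
y=R.from_rotvec(s["tool_rot"]).as_matrix()[:,1]
print(s["clock"],s["ee_pos"],np.degrees(np.arctan2(y[1],y[0])),s["qpos"],s["force"],s["moment"],s["grip_width"])
for p in([.497,.086,.135],[.4915,.176,.135],[.502,-.004,.135]):print(proj(ci,p))
g=mask(w,(40,80,50),(80,255,255));print(cv2.connectedComponentsWithStats(g)[2][:4])
E
```

```text
14.1 [0.534  0.2871 0.1413] -88.69019111979816 [-0.4977  0.4996 -0.1236  1.7289  0.0807  0.9137 -2.2034] [14.0638 -6.3215 -7.2261] [-0.9394 -2.8436  0.0288] 0.013912794276935456
[774.9622 404.2611]
[571.1741 410.738 ]
[980.539  398.6548]
[[     0      0    640    480 307200]]
```

Call:
jog_arm(
  targets=[
    [90, 0, 0, 0, 0, 0, 0],
    [90, 0, 0, 0, 0, 0, 0],
    [90, 0, 0, 0, 0, 0, 0],
    [90, 0, 0, 0.6, 0, 0, 0],
    [90, 0, 0, 1, 0, 0, 0],
    [90, 0, 0, 1, 0, 0, 0],
    [90, -0.4, -0.8, 1, 0, 0, 0],
    [90, -0.4, -1, 0, 0, 0, 0],
    [90, -0.4, -1, 0, 0, 0, 0],
    [90, -0.4, -1, 0, 0, 0, 0],
    [90, -0.4, -1, 0, 0, 0, 0],
    [90, -0.4, -1, 0, 0, 0, 0],
    [90, -0.4, -0.8, 0, 0, 0, 0],
    [90, 0, 0, 0, 0, 0, 0],
    [90, 0, 0, 0, 0, 0, 0],
  ],
)

```text
clock: 16.02
ee_pos: [0.4461, 0.0924, 0.2501]
tool_rot: [-3.141, -0.042, -0.002]
force: [0.3, -0.0, 0.4]
grip_width: 0.0592
```

```bash
cat > bub.py <<'E'
from h import *
import sys
s=env.observe();ci=env.camera_info("wrist");w=env.grab_frame("wrist");cv2.imwrite(sys.argv[1],w)
y=R.from_rotvec(s["tool_rot"]).as_matrix()[:,1]
print(s["clock"],s["ee_pos"],np.degrees(np.arctan2(y[1],y[0])),s["force"])
u,v=proj(ci,[.497,.086,.13]).astype(int);print("expect",u,v)
g=mask(w,(40,80,30),(80,255,255),(max(u-120,0),max(v-90,0),u+120,v+90));ys,xs=np.nonzero(g)
print("green",xs.min(),xs.max(),ys.min(),ys.max());c=int(ys.mean())
for r in (int(ys.min()+.25*np.ptp(ys)),c,int(ys.min()+.75*np.ptp(ys))):
    row=w[r,xs.min()-3:xs.max()+4].astype(int)
    print(r,"dark u",[i+xs.min()-3 for i in range(len(row)) if row[i].max()<140],"white u",[i+xs.min()-3 for i in range(len(row)) if row[i,0]>180])
cv2.imwrite(sys.argv[1].replace(".png","z.png"),axis_profile(w,(max(xs.min()-20,0),max(ys.min()-20,0),xs.max()+20,ys.max()+20),4))
E
python3 bub.py pics/w6.png
```

```text
16.025 [0.4461 0.0924 0.2501] -88.47566272274564 [ 0.2883 -0.0439  0.4113]
expect 337 162
green 280 379 151 178
157 dark u [np.int64(280), np.int64(312), np.int64(313), np.int64(314), np.int64(345), np.int64(346), np.int64(347), np.int64(380)] white u []
164 dark u [np.int64(313), np.int64(314), np.int64(345), np.int64(346), np.int64(347), np.int64(380)] white u [np.int64(319), np.int64(320), np.int64(321), np.int64(322), np.int64(323), np.int64(324), np.int64(325), np.int64(326), np.int64(327), np.int64(328), np.int64(329), np.int64(330), np.int64(331), np.int64(332), np.int64(333), np.int64(334), np.int64(335), np.int64(336), np.int64(337), np.int64(338), np.int64(339), np.int64(340)]
171 dark u [np.int64(280), np.int64(313), np.int64(314), np.int64(345), np.int64(346), np.int64(347), np.int64(380)] white u [np.int64(320), np.int64(321), np.int64(322), np.int64(323), np.int64(324), np.int64(325), np.int64(326), np.int64(327), np.int64(328), np.int64(329), np.int64(330), np.int64(331), np.int64(332), np.int64(333), np.int64(334), np.int64(335), np.int64(336), np.int64(337), np.int64(338), np.int64(339)]
```

View pics/w6z.png

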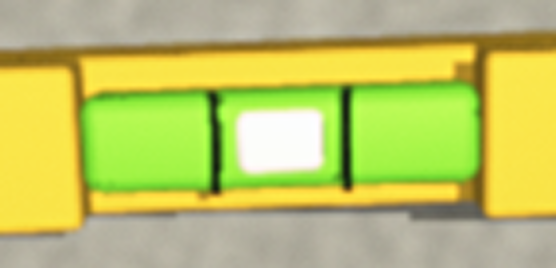

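The lines are at u=313.3 and 346, and the bubble centre is at u=329.5, so it is centred (within about 0.2 mm). The jaws already lie along the level, so fully open fingertips can press both top flats symmetrically. First I need the level's centre.

```bash
python3 - <<'E'
from h import *
ci=env.camera_info("wrist");s=env.observe()
c=onz(ci,329.7,165,.132);a=onz(ci,280,168,.13);b=onz(ci,380,164,.13);print(c,(a+b)/2,np.degrees(np.arctan2(*(a-b)[1::-1])),(c-s["ee_pos"])/.03)
E
```

```text
[0.4957 0.0912 0.132 ] [0.4948 0.091  0.13  ] 93.82665477924182 [ 1.653  -0.0494 -3.9285]
```

Call:
jog_arm(
  targets=[
    [0, 0.65, -0.1, 0, 0, 0, 0.2],
    [0, 1, 0, 0, 0, 0, 0],
    [0, 0, 0, -0.8, 0, 0, 0],
    [0, 0, 0, -1, 0, 0, 0],
    [0, 0, 0, -0.7, 0, 0, 0],
    [0, 0, 0, -0.3, 0, 0, 0],
    [0, 0, 0, 0, 0, 0, 0],
    [0, 0, 0, 0, 0, 0, 0],
  ],
)

```text
clock: 17.08
ee_pos: [0.4958, 0.089, 0.166]
tool_rot: [-3.14, -0.096, -0.002]
force: [-0.6, 0.2, 0.9]
grip_width: 0.0919
```

Call:
jog_arm(
  targets=[
    [0, 0, 0, -0.1, 0, 0, 0],
    [0, 0, 0, -0.1, 0, 0, 0],
    [0, 0, 0, -0.1, 0, 0, 0],
    [0, 0, 0, 0, 0, 0, 0],
  ],
)

```text
clock: 17.58
ee_pos: [0.495, 0.0886, 0.1559]
tool_rot: [3.14, 0.096, -0.001]
force: [-0.0, 1.4, -0.4]
grip_width: 0.0917
```

Call:
jog_arm(
  targets=[
    [0, 0, 0, -0.05, 0, 0, 0],
    [0, 0, 0, -0.05, 0, 0, 0],
    [0, 0, 0, 0, 0, 0, 0],
  ],
)

```text
clock: 17.95
ee_pos: [0.4951, 0.0886, 0.153]
tool_rot: [3.14, 0.096, -0.0]
force: [0.3, -0.2, -0.4]
grip_width: 0.0918
```

Call:
jog_arm(
  targets=[
    [0, 0, 0, -0.05, 0, 0, 0],
    [0, 0, 0, 0, 0, 0, 0],
  ],
)

```text
clock: 18.2
ee_pos: [0.4951, 0.0886, 0.1516]
tool_rot: [3.14, 0.096, -0.0]
force: [0.3, -0.3, -0.7]
grip_width: 0.0917
```

Call:
jog_arm(
  targets=[
    [0, 0, 0, -0.05, 0, 0, 0],
    [0, 0, 0, 0, 0, 0, 0],
  ],
)

```text
clock: 18.45
ee_pos: [0.4951, 0.0887, 0.15]
tool_rot: [3.14, 0.096, -0.0]
force: [-0.2, 0.4, 0.7]
grip_width: 0.0916
```

Call:
jog_arm(
  targets=[
    [0, 0, 0, -0.05, 0, 0, 0],
    [0, 0, 0, 0, 0, 0, 0],
  ],
)

```text
clock: 18.7
ee_pos: [0.4951, 0.0886, 0.1485]
tool_rot: [3.14, 0.096, -0.0]
force: [-0.3, 1.0, -0.4]
grip_width: 0.0916
```

Call:
jog_arm(
  targets=[
    [0, 0, 0, -0.05, 0, 0, 0],
    [0, 0, 0, 0, 0, 0, 0],
  ],
)

```text
clock: 18.95
ee_pos: [0.4953, 0.0887, 0.1474]
tool_rot: [-3.14, -0.096, -0.001]
force: [-0.9, 0.6, 4.3]
grip_width: 0.0917
```

Call:
jog_arm(
  targets=[
    [0, 0, 0, -0.03, 0, 0, 0],
    [0, 0, 0, 0, 0, 0, 0],
  ],
)

```text
clock: 19.2
ee_pos: [0.4954, 0.0887, 0.1473]
tool_rot: [-3.14, -0.096, -0.001]
force: [-4.1, -1.3, 14.0]
grip_width: 0.0921
```

Contact is made, at 14 N. I'll add a little, let it settle and check the bubble.

Call:
jog_arm(
  targets=[
    [0, 0, 0, -0.02, 0, 0, 0],
    [0, 0, 0, 0, 0, 0, 0],
    [0, 0, 0, 0, 0, 0, 0],
    [0, 0, 0, 0, 0, 0, 0],
    [0, 0, 0, 0, 0, 0, 0],
    [0, 0, 0, 0, 0, 0, 0],
    [0, 0, 0, 0, 0, 0, 0],
    [0, 0, 0, 0, 0, 0, 0],
    [0, 0, 0, 0, 0, 0, 0],
    [0, 0, 0, 0, 0, 0, 0],
    [0, 0, 0, 0, 0, 0, 0],
    [0, 0, 0, 0, 0, 0, 0],
  ],
)

```text
clock: 20.7
ee_pos: [0.4954, 0.0887, 0.1472]
tool_rot: [-3.14, -0.096, -0.002]
force: [-7.0, -1.8, 21.1]
grip_width: 0.092
```

```bash
python3 - <<'E'
from h import *
ci=env.camera_info("wrist");w=env.grab_frame("wrist");cs=env.camera_info("scene");s=env.grab_frame("scene");cv2.imwrite("pics/s7.png",s)
print(env.observe()["force"],proj(ci,[.4955,.09,.132]))
u,v=proj(cs,[.4955,.09,.13]).astype(int);print(u,v)
o=np.zeros((480,800,3),np.uint8);o[:240,:320]=cv2.resize(w,(320,240));o[:,320:]=cv2.resize(s[v-40:v+40,u-40:u+40],(480,480),interpolation=2);cv2.imwrite("pics/v7.png",o)
E
```

```text
[-7.0164 -1.0861 21.3707] [322.4635 310.4918]
335 248
```

View pics/v7.png

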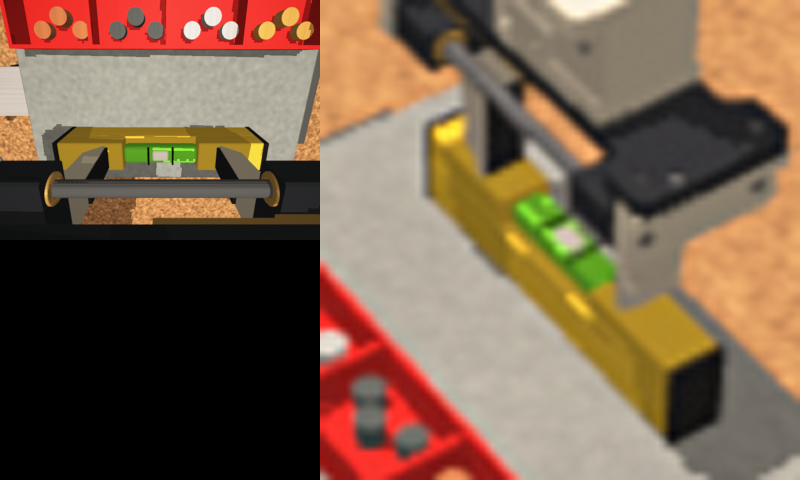

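Both fingertips rest on the flats either side of the notch. In the inset the bubble is at about (160,156), between the lines at about (148,156) and (172,156). I'll check that numerically.

```bash
python3 - <<'E'
from h import *
for k in range(1):
    w=env.grab_frame("wrist")
    for r in(302,306,311,316,320):
        row=w[r,270:370].astype(int)
        print(r,"dark",[270+i for i in range(100) if row[i].max()<100],"white",[(270+x) for x in np.flatnonzero(row[:,0]>110)[[0,-1]]] if (row[:,0]>110).any() else None)
print(env.observe()["force"],env.observe()["joint_vel"].round(4))
E
```

```text
302 dark [295, 296, 297, 344, 345, 346] white [np.int64(307), np.int64(334)]
306 dark [295, 296, 297, 298, 344, 345, 346] white [np.int64(305), np.int64(336)]
311 dark [295, 296, 297, 298, 344, 345, 346] white [np.int64(305), np.int64(335)]
316 dark [295, 296, 297, 298, 344, 345, 346] white [np.int64(305), np.int64(335)]
320 dark [295, 296, 297, 298, 343, 344, 345, 346] white [np.int64(307), np.int64(334)]
[-6.2881 -1.2795 21.3849] [ 0.0001 -0.0008  0.0019 -0.0006 -0.0003 -0.0003  0.0008]
```

The lines are at 296.4 and 345, with the middle at 320.7. The bubble centre is at 320.3, about 0.2 mm off. The push is steady at 21 N, so I'm handing in.

```bash
python3 -c "
from bench import env
print(env.job_done()); print(env.observe()['force'])"
```

```text
the job is handed in; nothing more can be done
None
the job is handed in; nothing more can be done
```

The level is standing on the shelf with the bubble centred, and the gripper was holding it down when I handed the job in. No verdict came back.

- **Placing:** I set the level lengthwise on the clear strip, about 15 mm to the robot side of the middle, and let go of it. The bubble then sat about 10 mm towards the pivot end.
- **Levelling:** I gripped the wing knob and turned it about 122° clockwise. With nothing touching the level, the bubble came to rest about 0.2 mm from the middle.
- **Pressing:** I opened the fingers fully and pressed both top flats evenly, on either side of the notch. In the last check the downward push was steady at about 21 N, with about 6 N sideways. The bubble was still about 0.2 mm from the middle and the arm was at rest, with the robot's clock at about 21 s.

**Checks that disagreed:**
- The level's position along the shelf came out about 5 mm apart by two methods: y = 0.086 from the gripper pose, 0.091 from the camera. That is well inside the 50 mm allowed.
- The clear strip looked about 8% narrower in the wrist picture than my estimate from the top camera predicted. I left this unresolved because the placing margin was large.

I saw no contact with the bystanders, but I did not re-measure where they are.

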